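# Stack L-brackets heel to toe

## Task

Stack the two loose L-brackets on the one that already lies on the plywood board, boss side up, each turned half round from the one below (heels on alternate corners, leg ends over leg ends) so that the pile of three stands level and balanced with its outer edges in line to within about a centimetre. Set each bracket down rather than dropping it, keep the bottom bracket on its board, and leave the tape roll, carton and screwdriver where they are.

Things in the scene. Friction and masses are not known exactly. Their poses are not given: they have to be found in the camera images.
- board: plywood board 150 x 150 x 12 mm fixed flat on the table; origin under its centre, top 12 mm above the table. Beside the work stand tall presses: keep hand and wrist off the left one (beyond y = 0.4 m, x over 0.35 m) and the feed chute of the right one (to y = -0.28 m at x = 0.4 m, 0.2 to 0.5 m up), and the scrap bin (x over 0.71 m, 155 mm high)
- bracket_base: aluminium L-bracket, flat, all three alike: two legs 130 long, 50 wide, 16 thick on two sides of a 130 mm square; round boss (38 mm across, 12 mm higher) on the corner where they meet, the heel. Origin: centre of that square, underside. Legs: centre lines y = -40 (along x) and x = -40 (along y), -65 to 65; heel at -x, -y; z up. About 0.4 kg, centre of mass x = y = -17. Lies loose on the board
- bracket_1: aluminium L-bracket, flat, all three alike: two legs 130 long, 50 wide, 16 thick on two sides of a 130 mm square; round boss (38 mm across, 12 mm higher) on the corner where they meet, the heel. Origin: centre of that square, underside. Legs: centre lines y = -40 (along x) and x = -40 (along y), -65 to 65; heel at -x, -y; z up. About 0.4 kg, centre of mass x = y = -17. Loose on the table
- bracket_2: aluminium L-bracket, flat, all three alike: two legs 130 long, 50 wide, 16 thick on two sides of a 130 mm square; round boss (38 mm across, 12 mm higher) on the corner where they meet, the heel. Origin: centre of that square, underside. Legs: centre lines y = -40 (along x) and x = -40 (along y), -65 to 65; heel at -x, -y; z up. About 0.4 kg, centre of mass x = y = -17. Loose on the table
- tape_black: bystander: roll of black tape lying flat, 68 mm across, 18 mm high; origin under its centre
- carton_c: bystander: small brown carton 91 x 68 x 50 mm; origin under its centre
- driver_a: bystander: screwdriver with orange handle lying down, 170 x 25 x 24 mm, along its x; origin under its centre
- bracket_base_heel (a point): top centre of the heel boss of bracket_base, 28 mm above the bracket's underside, at x = y = -40 mm of the bracket's frame
- bracket_1_heel (a point): top centre of the heel boss of bracket_1, 28 mm above the bracket's underside, at x = y = -40 mm of the bracket's frame
- bracket_2_heel (a point): top centre of the heel boss of bracket_2, 28 mm above the bracket's underside, at x = y = -40 mm of the bracket's frame

How it is judged:
By the outcome, as a careful person would: the job done as asked, in the order asked, and still so for the second after the job is handed in, with the robot touching nothing.
It also fails if it takes over 64 s, if anything falls off the work surface, if the arm or the gripper's body presses on something with over 40 N, if the wrist force passes 120 N, or if a joint passes its speed limit or range.

## Robot

A 6-joint arm with a two-finger parallel gripper is mounted at the origin on a cart in front of the work surface, level with it; the furniture and walls round the work are solid. World frame = base frame: x ahead of the robot, y to its left, z up, the work surface at z = 0. Lengths are in mm, angles in rad, forces in N, time in s.
With the tool pointing down it reaches from about 425 to 925 mm from the base axis. Payload 12.5 kg.
Tool frame: the origin (TCP) lies midway between the tips of the shut fingers; the grasp point (between the pads) lies 19 mm behind it; z points along the fingers, y is the line along which they close (so a half turn about z gives the same grasp; the last joint's range is limited). The gripper opens to 85 mm and grips with 20 to 120 N. Pads are 22 mm wide; open, the fingers measure 114 mm over their backs; the gripper's body (76 mm by 85 mm) begins 54 mm behind the grasp point. The pads swing forward as they close: fully open they stand 13 mm farther back than shut.
Start: joints at [-1.305, 0.491, 1.559, -0, 1.092, -0.106], TCP at [227.081, -582.305, 231.327] pointing down, gripper open.
Joint ranges: [-3.1, 3.1], [-0.84, 2.19], [0.05, 2.79], [-1.13, 4.28], [0.06, 2.93], [-2.69, 2.69]. Speed limits (rad/s): [2.22, 2.22, 2.79, 3.14, 3.14, 3.14].

## Interface

Orientations are given as a unit quaternion [w, x, y, z].
In Python, from station import * gives the robot as it stands.
- The arm moves only by the tool servo_tool, never from a script. Its arguments are lists of equal length, an entry for each row: "turn": the turn, a rotation vector about the tool's x, y, z in degrees, a list of three; "translation": the shift along the tool's x, y, z in m, a list of three; "fingers": the opening, from -1 (shut) to 1 (fully open), so that 0 is half open. In form: {"turn": [[ax, ay, az], ...], "translation": [[tx, ty, tz], ...], "fingers": [fingers, ...]}. A call has 1 to 20 rows; each row is the pose to reach, as a shift and turn from the pose commanded when the call began, along the tool's axes at that moment; what a row does not reach only later rows make up. A row lasts 1/8 s, in which the tool goes at most 62.5 mm and 10.7 degrees, less where a joint would pass 70% of its speed; a pose out of reach is approached as far as the arm can. A call with a gripper value outside its range is refused whole. The fingers move at their own pace and stop on an object; the grip force is fixed at half the most. Time passes only in rows, so rows that repeat a pose let the fingers close. It gives the time, the measured TCP pose, the force, the opening and the grip force at its end, in the units of the state.
- sense(): the state, without advancing time (a new reading comes with each control period).
- read_camera(name): name is "scene" or "top" or "wrist"; returns a dict with "color" (400x640x3 uint8, red, green, blue), "fx", "fy", "cx", "cy" (pixels), "T" (4x4, takes a point from camera to world coordinates). Camera axes: x right, y up, looking along -z (the intrinsics and any distortion apply to the point x, -y, -z); pixel columns grow to the right and rows downward; lengths in mm; the calibration is good to about 2 mm. A picture is of the moment at which its call begins. There is no depth.
- close_job(): hands the job in; it is judged then, once.
The state is a dict: "time": time; "q": joint angles; "qd": joint speeds; "joint_torque": joint torques, N m; "position": TCP position; "eef_rot": TCP orientation; "force": force on the tool from outside, world axes, zero at the start; "wrist_torque": the same for the moment, N m; "gripper_width": finger opening in mm; "finger_force": force on a finger pad.
Only numpy, scipy, OpenCV 4.12 (cv2) and the standard library are available. Lean on these libraries where they do the work, as an engineer would, in place of code of your own. Each camera call takes 0.05 s, during which the arm holds its last target. There are 200 camera calls.

## Working session

There is one attempt and no reset: what is moved stays moved. The work goes in short steps, Python scripts to look and compute and a tool call to move; the robot and the scene stay as the last step left them, time stands still between calls to the robot, and variables do not carry over. Pictures are saved under pics/ and viewed, at most 10 in all, crops included, and the job is handed in when it is done.

Besides the shell and the picture viewer there is one more tool, called after "Call:" as a command line: name --argument value ..., lists and objects as JSON in quotes. servo_tool: Moves the arm, as the interface text tells. Its arguments: {"type":"object","properties":{"turn":{"type":"array","items":{"type":"array","items":{"type":"number"}}},"translation":{"type":"array","items":{"type":"array","items":{"type":"number"}}},"fingers":{"type":"array","items":{"type":"number"}}},"required":["turn","translation","fingers"]}

```bash
mkdir -p pics
python3 - <<'E'
from station import *
import cv2,numpy as np
for n in ("scene","top"):
    c=read_camera(n); cv2.imwrite(f"pics/{n}0.png",c["color"][:,:,::-1])
    print(n,c["fx"],c["fy"],c["cx"],c["cy"],np.round(c["T"],3).tolist(),[k for k in c])
s=sense();print(s)
E
```

```text
scene 505.4348510254437 505.4348510254437 318.47820454871936 193.49111034337093 [[-0.464, 0.453, -0.761, -545.224], [-0.885, -0.22, 0.409, 551.694], [0.018, 0.864, 0.503, 816.06], [0.0, 0.0, 0.0, 1.0]] ['color', 'fx', 'fy', 'cx', 'cy', 'T']
top 394.4042060151768 394.4042060151768 321.40274838487136 204.9535170725656 [[-0.015, 0.993, -0.118, 481.483], [-1.0, -0.016, -0.002, -59.193], [-0.004, 0.118, 0.993, 1136.741], [0.0, 0.0, 0.0, 1.0]] ['color', 'fx', 'fy', 'cx', 'cy', 'T']
{'time': 0.1, 'q': array([-1.30458753e+00,  4.91498409e-01,  1.55939503e+00, -1.10959150e-05,
        1.09172137e+00, -1.05604267e-01]), 'qd': array([-2.23556100e-03, -9.03201653e-06, -8.16803386e-04,  5.08984093e-04,
        1.82062616e-03,  3.70980343e-04]), 'joint_torque': array([ 3.83141640e-03, -6.19447017e+01, -2.62024587e+01,  7.18754656e-08,
        2.89471231e-03, -4.09761867e-06]), 'position': array([ 227.02728478, -582.08652089,  230.78447506]), 'eef_rot': array([-5.09036339e-04,  9.82768492e-01,  1.84840014e-01, -4.59028457e-05]), 'force': array([-0.47139374, -0.30035721, -0.09711118]), 'wrist_torque': array([0.04476091, 0.00889023, 0.04250496]), 'finger_force': 0.0, 'gripper_width': 85.68617292129252}
```

View pics/top0.png

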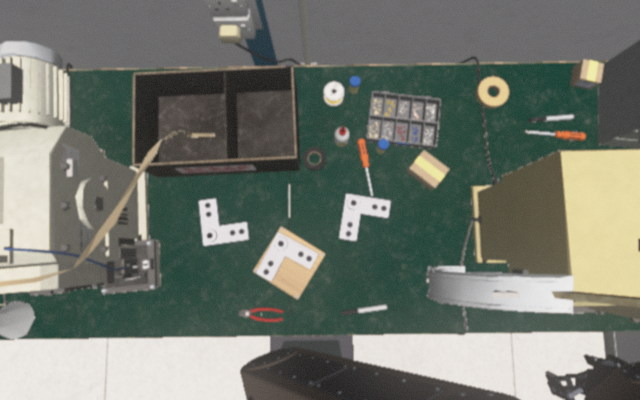

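View pics/scene0.png

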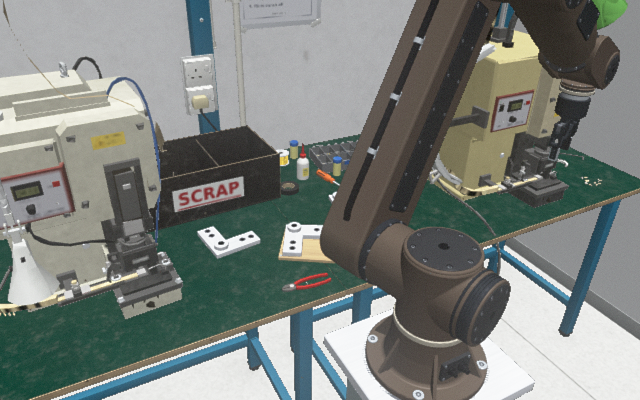

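The top view shows left bracket with heel near (210,237), base bracket on the board near (285,255), and right bracket with heel near (350,203), whose right leg nearly touches the screwdriver tip (371,195). The chute of the right press spans about (428–590, 265–305); the scene view confirms the boss-up brackets at (222,243) and (293,230).

```bash
cat > h.py <<'E'
from station import *
import cv2,numpy as np
def ray(c,uv,z):
    uv=np.atleast_2d(uv).astype(float)
    d=np.c_[(uv[:,0]-c["cx"])/c["fx"],-(uv[:,1]-c["cy"])/c["fy"],-np.ones(len(uv))]
    T=np.array(c["T"]); d=d@T[:3,:3].T; o=T[:3,3]
    return o+d*((z-o[2])/d[:,2])[:,None]
def fitL(P):
    """centre, heel direction yaw from contour points of the top face (mm, xy).
    Outer square from minAreaRect; the empty corner is the one farthest from points."""
    (cx,cy),(w,h),a=cv2.minAreaRect(P.astype(np.float32))
    B=cv2.boxPoints(((cx,cy),(w,h),a))
    dist=[np.min(np.hypot(*(P-b).T)) for b in B]
    e=int(np.argmax(dist)); C=np.array([cx,cy]); d=B[e]-C
    return C,(w,h),np.degrees(np.arctan2(d[1],d[0]))-45,np.round(dist)
E
python3 - <<'E'
from h import *
c=read_camera("top"); im=c["color"].astype(int)
m=((im.min(2)>150)&(im.max(2)-im.min(2)<28)).astype(np.uint8)
m[:180]=0;m[310:]=0;m[:,:180]=0;m[:,420:]=0
cs,_=cv2.findContours(m,cv2.RETR_EXTERNAL,cv2.CHAIN_APPROX_NONE)
for k in cs:
    if cv2.contourArea(k)<300: continue
    k=k[:,0]; z=28 if 255<k[:,0].mean()<320 else 16
    P=ray(c,k,z)[:,:2]; print(k.mean(0),fitL(P))
for n,uv in dict(drv=(371,195),chL=(428,285),chlo=(440,303),chup=(440,265),chend=(590,305),tape=(314,158)).items():
    print(n,[np.round(ray(c,uv,z)[0]) .tolist() for z in (0,200,500)])
E
```

```text
[284.32098765 256.71604938] (array([453.48919678,  44.17610168]), (131.11770629882812, 132.59246826171875), np.float64(-210.30449999398584), array([78.,  4.,  5.,  5.]))
[219.41618497 224.74566474] (array([577.44696045, 224.55557251]), (130.7762908935547, 130.9280242919922), np.float64(-83.06118944172144), array([ 4.,  4., 80.,  4.]))
[360.84302326 214.02906977] (array([ 572.93951416, -178.54064941]), (130.4629669189453, 130.95484924316406), np.float64(-190.2811737690913), array([81.,  3.,  4.,  4.]))
drv [[644.0, -201.0, 0.0], [615.0, -176.0, 200.0], [573.0, -139.0, 500.0]]
chL [[384.0, -355.0, 0.0], [401.0, -303.0, 200.0], [427.0, -225.0, 500.0]]
chlo [[334.0, -386.0, 0.0], [360.0, -329.0, 200.0], [399.0, -242.0, 500.0]]
chup [[440.0, -391.0, 0.0], [447.0, -333.0, 200.0], [458.0, -245.0, 500.0]]
chend [[322.0, -807.0, 0.0], [350.0, -675.0, 200.0], [392.0, -478.0, 500.0]]
tape [[757.0, -37.0, 0.0], [708.0, -41.0, 200.0], [636.0, -47.0, 500.0]]
```

```bash
cat >> h.py <<'E'
from scipy.spatial.transform import Rotation as R
def rel(pts):
    s=sense(); w,x,y,z=s["eef_rot"]; R0=R.from_quat([x,y,z,w]); p=s["position"]
    print("t",round(s["time"],2),"p",np.round(p,1),"yawy",round(np.degrees(np.arctan2(*R0.apply([0,1,0])[[1,0]])),2),"w",round(s["gripper_width"],1))
    for X,Y,Z,a in pts:
        a=np.radians(a); c,s_=np.cos(a),np.sin(a)
        R1=R.from_matrix(np.array([[-s_,c,0],[c,s_,0],[0,0,-1]]))
        print((X,Y,Z,round(np.degrees(a),1)),"tr",np.round(R0.inv().apply(np.array([X,Y,Z])-p)/1000,4).tolist(),"turn",np.round((R0.inv()*R1).as_rotvec(degrees=True),2).tolist())
E
python3 - <<'E'
from h import *
b=[(227,-582,600,-68.7)]
for az,y in((-68.7,-68.7),(-45,-48),(-22,-28),(0,-8)):
    b.append((round(480*np.cos(np.radians(az))),round(480*np.sin(np.radians(az))),600,y))
rel(b)
for M,n in((R.from_euler('z',a).as_matrix(),a) for a in (0,)): pass
E
```

```text
t 0.15 p [ 227.  -582.1  230.9] yawy -68.7 w 85.1
(227, -582, 600, np.float64(-68.7)) tr [0.0001, -0.0004, -0.3691] turn [-0.05, -0.01, 0.0]
(174, -447, 600, np.float64(-68.7)) tr [-0.0003, -0.1455, -0.369] turn [-0.05, -0.01, 0.0]
(339, -339, 600, np.float64(-48.0)) tr [0.1927, -0.1862, -0.369] turn [-0.05, -0.01, -20.7]
(445, -180, 600, np.float64(-28.0)) tr [0.3492, -0.2958, -0.3689] turn [-0.04, -0.02, -40.7]
(480, 0, 600, np.float64(-8.0)) tr [0.4472, -0.4508, -0.3687] turn [-0.04, -0.03, -60.7]
```

Call:
servo_tool --turn '[[0,0,0],[0,0,0],[0,0,0],[0,0,0],[0,0,0],[0,0,0],[0,0,0],[0,0,0],[0,0,0],[0,0,0],[0,0,0]]' --translation '[[0,0,-0.06],[0,0,-0.12],[0,0,-0.18],[0,0,-0.24],[0,0,-0.3],[0,0,-0.36],[0,-0.05,-0.37],[0,-0.1,-0.37],[0,-0.145,-0.37],[0,-0.145,-0.37],[0,-0.145,-0.37]]' --fingers '[1,1,1,1,1,1,1,1,1,1,1]'

```text
time: 1.52
position: [174.5, -447.5, 601.2]
eef_rot: [0.0, 0.983, 0.185, 0.0]
force: [0.4, 0.1, 0.5]
gripper_width: 85.3
finger_force: 0.0
```

Run:
```python
from h import *
b=[]
for az,y in((-45,-48),(-22,-28),(0,-8)):
    b.append((round(480*np.cos(np.radians(az))),round(480*np.sin(np.radians(az))),600,y))
rel(b+[(520,120,500,7),(538,205,300,7)]);s=sense();print(s["force"],s["q"])
```

```text
t 1.52 p [ 174.5 -447.5  601.2] yawy -68.7 w 85.3
(339, -339, 600, np.float64(-48.0)) tr [0.1927, -0.0413, 0.0012] turn [0.01, 0.0, -20.7]
(445, -180, 600, np.float64(-28.0)) tr [0.3492, -0.151, 0.0012] turn [0.01, 0.0, -40.7]
(480, 0, 600, np.float64(-8.0)) tr [0.4472, -0.306, 0.0012] turn [0.01, 0.0, -60.7]
(520, 120, 500, np.float64(7.0)) tr [0.5281, -0.4033, 0.1012] turn [0.01, 0.01, -75.7]
(538, 205, 300, np.float64(7.0)) tr [0.5757, -0.476, 0.3012] turn [0.01, 0.01, -75.7]
[0.43016828 0.11808183 0.4701196 ] [-1.33672176e+00  1.19105115e-01  1.15956297e+00  1.57542724e-05
  1.86277977e+00 -1.37597043e-01]
```

Call:
servo_tool --turn '[[0,0,-6],[0,0,-12],[0,0,-17],[0,0,-21],[0,0,-27],[0,0,-34],[0,0,-41],[0,0,-47],[0,0,-54],[0,0,-61],[0,0,-66],[0,0,-71],[0,0,-75.7],[0,0,-75.7],[0,0,-75.7],[0,0,-75.7],[0,0,-75.7],[0,0,-75.7]]' --translation '[[0.05,0,0],[0.1,-0.01,0],[0.15,-0.025,0],[0.193,-0.041,0],[0.245,-0.078,0],[0.3,-0.115,0],[0.349,-0.151,0],[0.382,-0.2,0],[0.415,-0.255,0],[0.447,-0.306,0],[0.475,-0.34,0.03],[0.5,-0.37,0.07],[0.528,-0.403,0.1],[0.54,-0.42,0.15],[0.55,-0.44,0.2],[0.565,-0.46,0.25],[0.576,-0.476,0.3],[0.576,-0.476,0.3]]' --fingers '[1,1,1,1,1,1,1,1,1,1,1,1,1,1,1,1,1,1]'

```text
time: 3.78
position: [537.7, 206.3, 296.8]
eef_rot: [-0.002, 0.662, 0.749, -0.004]
force: [-0.8, -0.4, 1.1]
gripper_width: 85.1
finger_force: 0.0
```

Run:
```python
from h import *
rel([(537,213.5,150,7),(537,213.5,3,7)]);print(sense()["force"])
c=read_camera("wrist"); cv2.imwrite("pics/w1.png",c["color"][:,:,::-1]); print(np.round(c["T"],2).tolist(),c["fx"])
c=read_camera("top"); im=c["color"].astype(int)
cv2.imwrite("pics/t1.png",c["color"][:,:,::-1])
```

```text
t 3.77 p [537.7 206.3 296.8] yawy 7.08 w 85.1
(537, 213.5, 150, np.float64(7.0)) tr [0.0074, 0.0014, 0.1467] turn [-0.48, 0.06, 0.08]
(537, 213.5, 3, np.float64(7.0)) tr [0.0076, 0.0026, 0.2937] turn [-0.48, 0.06, 0.08]
[-0.78879263 -0.40645479  1.13971291]
[[0.99, -0.12, -0.03, 530.06], [0.12, 0.95, 0.27, 273.97], [-0.01, -0.27, 0.96, 441.44], [0.0, 0.0, 0.0, 1.0]] 344.87682976483495
```

View pics/w1.png

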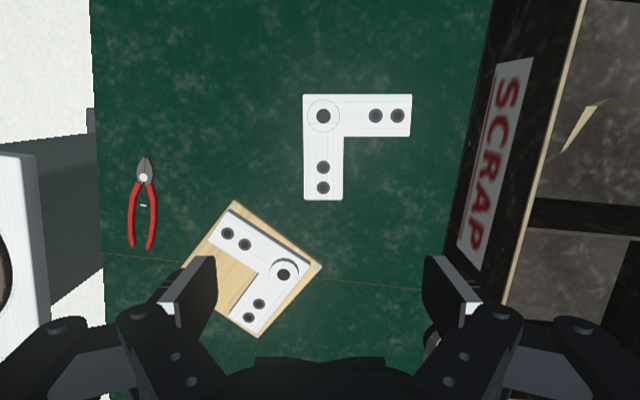

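Wrist view: bracket A's heel at (323,115), legs toward +x (410,115) and −y (323,195), clear all round; base at (255,275) on its board with its boss at (284,272). Measure both from this closer view.

```bash
cat >> h.py <<'E'
def look(name,zs,thr=165,box=None):
    """L fits (from contours) in a view; zs(meanpixel)->height of the top face"""
    c=read_camera(name); im=c["color"].astype(int)
    m=((im.min(2)>thr)&(im.max(2)-im.min(2)<28)).astype(np.uint8)
    if box: q=np.zeros_like(m); q[box[1]:box[3],box[0]:box[2]]=1; m*=q
    m=cv2.morphologyEx(m,cv2.MORPH_OPEN,np.ones((3,3)))
    cs,_=cv2.findContours(m,cv2.RETR_EXTERNAL,cv2.CHAIN_APPROX_NONE)
    for k in cs:
        if cv2.contourArea(k)<600: continue
        k=k[:,0]; P=ray(c,k,zs(k.mean(0)))[:,:2]; C,wh,yaw,d=fitL(P)
        print(np.round(k.mean(0)),"C",np.round(C,1),"size",np.round(wh,1),"yaw",round(yaw%360,1),d)
    return c,m
E
python3 - <<'E'
from h import *
c,m=look("wrist",lambda p:28 if p[1]>210 else 16,box=(180,60,440,345))
c,m=look("wrist",lambda p:28 if p[1]>210 else 16,135,box=(180,60,440,345))
E
```

```text
[253. 269.] C [452.3  41.2] size [133.  132.1] yaw 151.4 [81.  2.  5.  3.]
[343. 135.] C [577.  225.7] size [128.9 128.4] yaw 277.1 [ 1.  2. 80.  1.]
[253. 269.] C [452.4  41.6] size [133.9 131.2] yaw 152.1 [80.  3.  4.  2.]
[343. 135.] C [576.9 226.7] size [129.4 128.5] yaw 277.2 [ 2.  2. 79.  2.]
```

Run:
```python
from h import *
rel([(539.2,205.6,60,7.1),(539.2,205.6,0,7.1),])
```

```text
t 3.98 p [539.  205.2 302.9] yawy 6.98 w 85.3
(539.2, 205.6, 60, np.float64(7.1)) tr [0.0003, -0.0004, 0.2429] turn [0.14, -0.01, -0.12]
(539.2, 205.6, 0, np.float64(7.1)) tr [0.0003, -0.0005, 0.3029] turn [0.14, -0.01, -0.12]
```

Call:
servo_tool --turn '[[0,0,0],[0,0,0],[0,0,0],[0,0,0],[0,0,0],[0,0,0],[0,0,0],[0,0,0],[0,0,0]]' --translation '[[0,0,0.05],[0,0,0.1],[0,0,0.15],[0,0,0.2],[0,0,0.235],[0,0,0.26],[0,0,0.28],[0,0,0.28],[0,0,0.28]]' --fingers '[1,1,1,1,1,1,1,1,1]'

```text
time: 5.1
position: [539.2, 205.5, 22.8]
eef_rot: [0.001, 0.663, 0.749, 0.001]
force: [0.5, -0.3, 0.7]
gripper_width: 85.3
finger_force: 0.0
```

Run:
```python
from h import *
rel([(539.2,205.6,0,7.1)])
c=read_camera("wrist"); cv2.imwrite("pics/w2.png",c["color"][:,:,::-1])
```

```text
t 5.1 p [539.2 205.5  22.8] yawy 6.98 w 85.3
(539.2, 205.6, 0, np.float64(7.1)) tr [0.0001, -0.0, 0.0228] turn [0.13, -0.01, -0.12]
```

View pics/w2.png

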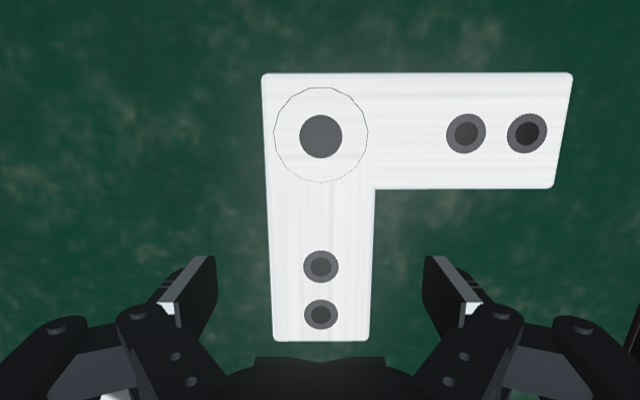

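The wrist view shows the leg (275–370) centred between the open fingers (215 and 425), clear of the boss at (320,135). Go down and grip.

Call:
servo_tool --turn '[[0,0,0],[0,0,0],[0,0,0],[0,0,0],[0,0,0],[0,0,0],[0,0,0],[0,0,0],[0,0,0],[0,0,0]]' --translation '[[0,0,0.01],[0,0,0.022],[0,0,0.022],[0,0,0.022],[0,0,0.022],[0,0,0.022],[0,0,0.022],[0,0,0.022],[0,0,0.022],[0,0,0.022]]' --fingers '[1,1,0.3,0,-0.3,-0.5,-0.5,-0.5,-0.5,-0.5]'

```text
time: 6.4
position: [538.4, 205.6, -0.4]
eef_rot: [0.0, 0.663, 0.749, 0.0]
force: [0.5, 0.3, 5.3]
gripper_width: 48.4
finger_force: 63.1
```

Call:
servo_tool --turn '[[0,0,0],[0,0,0],[0,0,0],[0,0,0],[0,0,0],[0,0,0],[0,0,0]]' --translation '[[0,0,-0.005],[0,0,-0.02],[0,0,-0.05],[0,0,-0.09],[0,0,-0.13],[0,0,-0.15],[0,0,-0.15]]' --fingers '[-0.5,-0.5,-0.5,-0.5,-0.5,-0.5,-0.5]'

```text
time: 7.28
position: [538.4, 205.6, 151.1]
eef_rot: [0.001, 0.663, 0.749, 0.001]
force: [-0.6, -0.7, -4.5]
gripper_width: 48.4
finger_force: 63.2
```

Run:
```python
from h import *
a=np.radians(-30); x=np.array([np.cos(a),np.sin(a)]);y=np.array([-x[1],x[0]])
for C in ((453,43),): g=C+15*x-40*y; print(g)
rel([(g[0],g[1],150,60)])
s=sense();print(s["force"],s["wrist_torque"],s["finger_force"])
c,m=look("wrist",lambda p:s["position"][2]+16,135)
cv2.imwrite("pics/w3.png",c["color"][:,:,::-1])
```

```text
[445.99038106   0.85898385]
t 7.28 p [538.4 205.6 151.1] yawy 7.01 w 48.4
(np.float64(445.9903810567666), np.float64(0.8589838486224508), 150, np.float64(60.0)) tr [-0.1919, -0.1167, 0.0007] turn [0.16, 0.06, -52.99]
[-0.60185761 -0.70969402 -4.51091276] [-0.16031772  0.05645231  0.00306153] 63.19641351699829
[184. 285.] C [482.9 192.9] size [18. 17.] yaw 239.4 [1. 5. 1. 1.]
[396. 192.] C [573.1 229.4] size [135.7 121.8] yaw 279.7 [ 6.  5. 73.  1.]
```

View pics/w3.png

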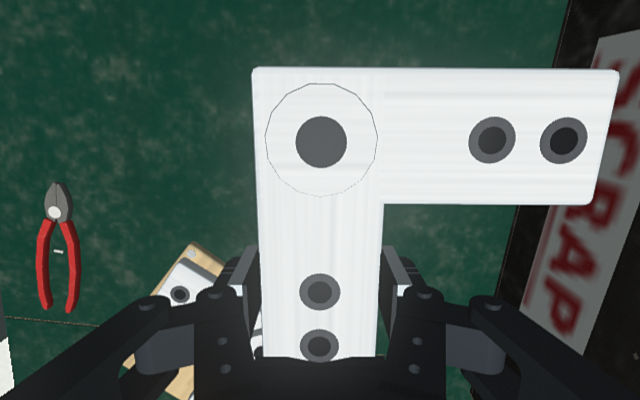

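Bracket A is held level with its leg between the pads at (260–385), boss at (320,140). Refine the base from the unobstructed first top picture.

Run:
```python
from h import *
c=read_camera("top")
im=cv2.imread("pics/top0.png")
for thr in (150,165,180):
    u=cv2.resize(im[215:310,240:340],None,fx=6,fy=6,interpolation=cv2.INTER_CUBIC).astype(int)
    m=((u.min(2)>thr)).astype(np.uint8); m=cv2.morphologyEx(m,cv2.MORPH_OPEN,np.ones((7,7)))
    cs,_=cv2.findContours(m,cv2.RETR_EXTERNAL,cv2.CHAIN_APPROX_NONE)
    k=max(cs,key=cv2.contourArea)[:,0]; uv=(k+.5)/6-.5+[240,215]
    P=ray(c,uv,28)[:,:2]; print(thr,fitL(P), fitL(P)[2]%360)
    h=cv2.convexHull(P.astype(np.float32))[:,0]; hd=np.roll(h,-1,0)-h; L=np.hypot(*hd.T)
    for i in np.argsort(-L)[:5]: print("  edge",L[i].round(1),np.degrees(np.arctan2(hd[i][1],hd[i][0])).round(1))
cv2.imwrite("pics/b.png",u.astype(np.uint8))
```

```text
150 (array([454.39508057,  38.05175781]), (145.33843994140625, 146.0004425048828), np.float64(-212.6316527061588), array([84.,  2.,  3.,  5.])) 147.3683472938412
  edge 134.9 57.5
  edge 117.9 148.4
  edge 111.7 -75.0
  edge 36.2 -35.2
  edge 31.8 -119.1
165 (array([454.54428101,  43.12562561]), (137.6748809814453, 133.64280700683594), np.float64(-208.27444578563322), array([80.,  5.,  7.,  5.])) 151.72555421436678
  edge 118.0 148.7
  edge 111.8 -74.0
  edge 76.5 60.9
  edge 34.7 62.7
  edge 22.2 -119.0
180 (array([453.8972168 ,  42.93452072]), (133.56692504882812, 131.26622009277344), np.float64(-208.71385909415145), array([80.,  4.,  5.,  5.])) 151.28614090584855
  edge 112.8 -73.9
  edge 110.0 149.6
  edge 66.9 61.0
  edge 34.9 62.1
  edge 24.9 -119.2
```

View pics/b.png

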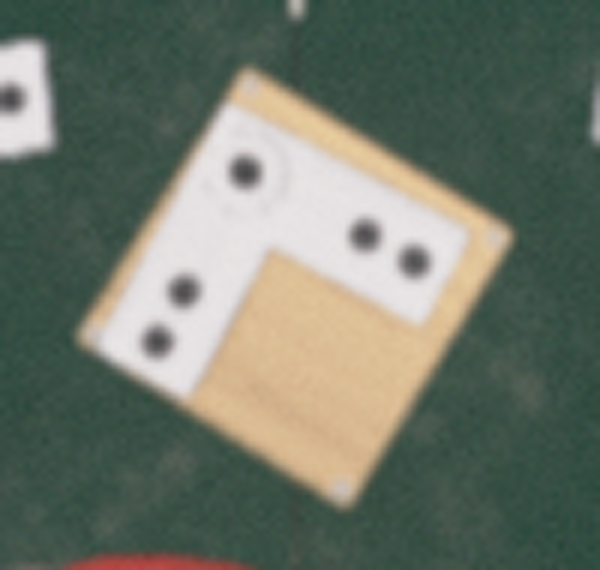

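The crop shows the base's heel boss at (245,172), legs to (150,370) and (450,240), squarely on the board; estimate C=(453.2,42.9), yaw 151°.

Run:
```python
from h import *
rel([(446.9,0.6,150,61),(446.9,.6,60,61)])
```

```text
t 7.38 p [537.6 205.4 148.8] yawy 7.0 w 48.7
(446.9, 0.6, 150, np.float64(61.0)) tr [-0.1922, -0.115, -0.001] turn [-0.05, -0.01, -54.0]
(446.9, 0.6, 60, np.float64(61.0)) tr [-0.1922, -0.1149, 0.089] turn [-0.05, -0.01, -54.0]
```

Call:
servo_tool --turn '[[0,0,-6],[0,0,-12],[0,0,-18],[0,0,-24],[0,0,-30],[0,0,-36],[0,0,-42],[0,0,-48],[0,0,-54],[0,0,-54],[0,0,-54],[0,0,-54],[0,0,-54],[0,0,-54]]' --translation '[[-0.021,-0.013,0],[-0.043,-0.026,0],[-0.064,-0.038,0],[-0.085,-0.051,0],[-0.107,-0.064,0],[-0.128,-0.077,0],[-0.15,-0.09,0],[-0.171,-0.102,0],[-0.192,-0.115,0],[-0.192,-0.115,0.03],[-0.192,-0.115,0.06],[-0.192,-0.115,0.085],[-0.192,-0.115,0.085],[-0.192,-0.115,0.085]]' --fingers '[-0.5,-0.5,-0.5,-0.5,-0.5,-0.5,-0.5,-0.5,-0.5,-0.5,-0.5,-0.5,-0.5,-0.5]'

```text
time: 9.12
position: [447.5, 0.9, 64.5]
eef_rot: [-0.0, 0.25, 0.968, -0.0]
force: [-0.1, 0.3, -3.9]
gripper_width: 48.5
finger_force: 64.1
```

Run:
```python
from h import *
rel([(446.9,0.6,30,61),(446.9,.6,28,61)]);print(sense()["force"],np.round(sense()["q"],2))
c=read_camera("top"); im=c["color"][:,:,::-1]
w=read_camera("wrist")["color"][:,:,::-1]
cv2.imwrite("pics/p1.png",np.vstack([cv2.resize(im[190:320,200:400],(600,390)) [:300],w[::2,::2][:,:].repeat(1,0) if 0 else cv2.resize(w,(600,300))]))
```

```text
t 9.12 p [447.5   0.9  64.5] yawy 61.01 w 48.5
(446.9, 0.6, 30, np.float64(61.0)) tr [0.0003, -0.0006, 0.0345] turn [-0.01, -0.01, 0.01]
(446.9, 0.6, 28, np.float64(61.0)) tr [0.0003, -0.0006, 0.0365] turn [-0.01, -0.01, 0.01]
[-0.101583    0.2807206  -3.85801781] [-0.15  0.52  2.14 -0.    0.47 -1.21]
```

View pics/p1.png

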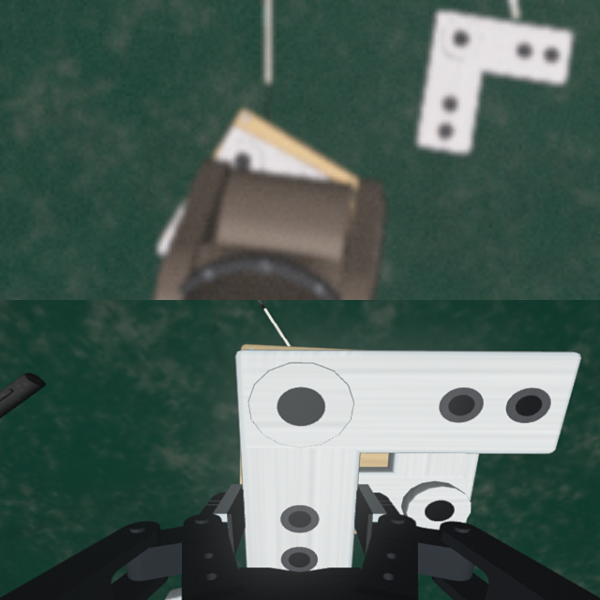

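The held bracket's heel (300,406 in the lower part) is diagonally opposite the base boss (437,508), as wanted. Lower slowly.

Call:
servo_tool --turn '[[0,0,0],[0,0,0],[0,0,0],[0,0,0],[0,0,0],[0,0,0],[0,0,0]]' --translation '[[0,0,0.01],[0,0,0.02],[0,0,0.028],[0,0,0.032],[0,0,0.034],[0,0,0.035],[0,0,0.035]]' --fingers '[-0.5,-0.5,-0.5,-0.5,-0.5,-0.5,-0.5]'

```text
time: 10.1
position: [447.5, 0.9, 29.4]
eef_rot: [0.0, 0.25, 0.968, -0.0]
force: [0.9, -0.0, -4.6]
gripper_width: 48.2
finger_force: 64.1
```

Call:
servo_tool --turn '[[0,0,0],[0,0,0],[0,0,0],[0,0,0]]' --translation '[[0,0,0.0006],[0,0,0.0012],[0,0,0.0015],[0,0,0.0015]]' --fingers '[-0.5,-0.5,-0.5,-0.5]'

```text
time: 10.6
position: [447.5, 0.9, 27.8]
eef_rot: [0.0, 0.25, 0.968, -0.0]
force: [-0.4, 0.2, -3.3]
gripper_width: 48.4
finger_force: 64.3
```

Call:
servo_tool --turn '[[0,0,0],[0,0,0],[0,0,0]]' --translation '[[0,0,0.0004],[0,0,0.0008],[0,0,0.0008]]' --fingers '[-0.5,-0.5,-0.5]'

```text
time: 10.98
position: [447.5, 0.9, 27.6]
eef_rot: [0.0, 0.25, 0.968, 0.0]
force: [-2.5, -1.1, 9.9]
gripper_width: 48.5
finger_force: 65.6
```

Call:
servo_tool --turn '[[0,0,0],[0,0,0],[0,0,0],[0,0,0],[0,0,0],[0,0,0],[0,0,0],[0,0,0],[0,0,0],[0,0,0],[0,0,0],[0,0,0],[0,0,0]]' --translation '[[0,0,-0.0005],[0,0,-0.0005],[0,0,-0.0005],[0,0,-0.0005],[0,0,-0.0005],[0,0,-0.0005],[0,0,-0.02],[0,0,-0.06],[0,0,-0.11],[0,0,-0.16],[0,0,-0.21],[0,0,-0.22],[0,0,-0.22]]' --fingers '[0.2,0.3,0.45,0.6,0.7,0.7,0.7,0.7,1,1,1,1,1]'

```text
time: 12.6
position: [447.2, 1.0, 246.9]
eef_rot: [0.0, 0.25, 0.968, -0.0]
force: [-0.7, 0.5, -1.1]
gripper_width: 85.7
finger_force: 0.0
```

Run:
```python
from h import *
c=read_camera("wrist"); im=c["color"][:,:,::-1]
cv2.imwrite("pics/w4.png",im); print(np.round(c["T"],2).tolist(),c["fx"],c["cx"],c["cy"])
rel([(565,-136.5,250,79.7)])
```

```text
[[0.48, -0.84, -0.24, 386.82], [0.87, 0.47, 0.13, 33.54], [0.0, -0.27, 0.96, 391.59], [0.0, 0.0, 0.0, 1.0]] 344.87682976483495 319.4064956829342 200.93902162539186
t 12.65 p [446.9   1.  246. ] yawy 61.0 w 85.2
(565, -136.5, 250, np.float64(79.7)) tr [-0.1699, -0.063, -0.0041] turn [-0.02, -0.07, -18.7]
```

View pics/w4.png

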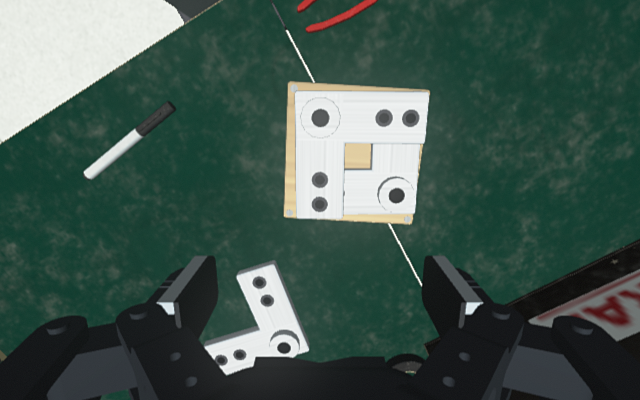

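The stacked pair sits neatly: middle heel boss (320,118), base boss (397,195) diagonally opposite. Check alignment using the bolt-hole centres.

```bash
cat >> h.py <<'E'
def holes(c,box):
    g=c["color"].max(2); x0,y0,x1,y1=box
    u=cv2.resize(g[y0:y1,x0:x1],None,fx=4,fy=4,interpolation=cv2.INTER_CUBIC)
    m=(u<120).astype(np.uint8)
    cs,_=cv2.findContours(m,cv2.RETR_LIST,cv2.CHAIN_APPROX_NONE); out=[]
    for k in cs:
        a=cv2.contourArea(k); (x,y),(w,h),_=cv2.minAreaRect(k)
        if 300<a<9000 and max(w,h)/max(1,min(w,h))<1.35: out.append(((x+.5)/4-.5+x0,(y+.5)/4-.5+y0))
    return np.array(out)
E
python3 - <<'E'
from h import *
c=read_camera("wrist"); H=holes(c,(285,80,430,222))
for uv in H: print(uv.round(1),*[ray(c,uv,z)[0,:2].round(1) for z in (40,44,56)])
E
```

```text
[319.4 204.6] [476.2 -16. ] [475.1 -15.5] [472.1 -13.8]
[396.5 196. ] [507.2  59.5] [505.9  59.2] [501.7  58.3]
[319.5 180.1] [453.   -3.1] [452.3  -2.6] [450.   -1.4]
[410.8 118.5] [442.3 106.2] [441.7 105.3] [439.8 102.9]
[383.9 118.3] [429.2  83. ] [428.7  82.4] [427.3  80.7]
[320.2 118.2] [398.7  27.9] [398.5  28. ] [398.1  28.2]
```

Call:
servo_tool --turn '[[0,0,-5],[0,0,-10],[0,0,-14],[0,0,-18.7],[0,0,-18.7],[0,0,-18.7],[0,0,-18.7]]' --translation '[[-0.045,-0.015,0],[-0.09,-0.03,0],[-0.13,-0.05,0],[-0.17,-0.063,0],[-0.17,-0.063,0],[-0.17,-0.063,0],[-0.17,-0.063,0]]' --fingers '[1,1,1,1,1,1,1]'

```text
time: 13.58
position: [565.0, -135.8, 246.6]
eef_rot: [-0.0, 0.09, 0.996, 0.0]
force: [-0.6, -0.8, -0.6]
gripper_width: 85.1
finger_force: 0.0
```

Run:
```python
from h import *
c=read_camera("wrist"); cv2.imwrite("pics/w5.png",c["color"][:,:,::-1])
for uv in holes(c,(180,20,440,345)): print(uv.round(1),*[ray(c,uv,z)[0,:2].round(1) for z in (16,28)])
rel([(565,-136.5,0,79.7)])
```

```text
[319.9 220.5] [ 623.8 -146.4] [ 619.7 -145.7]
[265.4 217.2] [ 608.8 -207.1] [ 605.2 -204.5]
[242.5 217.2] [ 604.1 -232.9] [ 600.7 -229.4]
[319.8 163.1] [ 558.4 -134.7] [ 556.5 -134.4]
[319.5 139. ] [ 532.6 -130.3] [ 531.5 -130.1]
[430.1  57.6] [472.5  -5.6] [473.3  -9.3]
t 13.62 p [ 565.1 -135.8  246.9] yawy 79.73 w 85.1
(565, -136.5, 0, np.float64(79.7)) tr [-0.0001, -0.0007, 0.2469] turn [0.0, -0.03, 0.03]
```

View pics/w5.png

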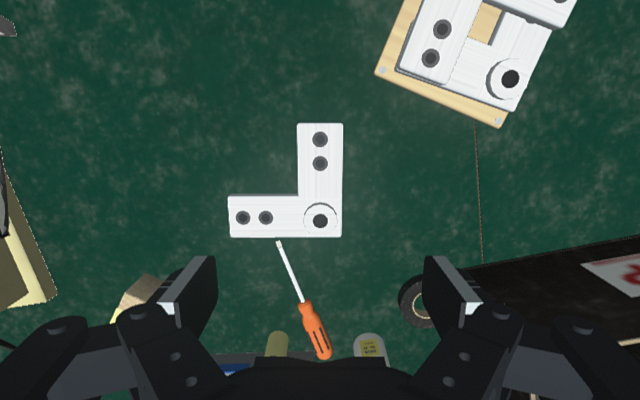

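B: heel hole (320,220), legs' ends (320,130) and (240,217); the screwdriver tip (278,240) just clears it and the fingers will straddle the free leg. Tool is within 1 mm of the grasp.

Call:
servo_tool --turn '[[0,0,0],[0,0,0],[0,0,0],[0,0,0],[0,0,0],[0,0,0],[0,0,0],[0,0,0],[0,0,0],[0,0,0],[0,0,0],[0,0,0],[0,0,0],[0,0,0],[0,0,0],[0,0,0]]' --translation '[[0,0,0.05],[0,0,0.1],[0,0,0.15],[0,0,0.19],[0,0,0.22],[0,0,0.235],[0,0,0.246],[0,0,0.2465],[0,0,0.2465],[0,0,0.2465],[0,0,0.2465],[0,0,0.2465],[0,0,0.2465],[0,0,0.2465],[0,0,0.2465],[0,0,0.2465]]' --fingers '[1,1,1,1,1,1,1,1,0.3,0,-0.3,-0.5,-0.5,-0.5,-0.5,-0.5]'

```text
time: 15.62
position: [565.9, -136.7, 1.6]
eef_rot: [0.001, 0.09, 0.996, -0.0]
force: [-1.8, 0.8, 7.2]
gripper_width: 48.6
finger_force: 62.3
```

Call:
servo_tool --turn '[[0,0,0],[0,0,0],[0,0,0],[0,0,0],[0,0,0],[0,0,0],[0,0,0]]' --translation '[[0,0,-0.005],[0,0,-0.02],[0,0,-0.05],[0,0,-0.09],[0,0,-0.13],[0,0,-0.15],[0,0,-0.15]]' --fingers '[-0.5,-0.5,-0.5,-0.5,-0.5,-0.5,-0.5]'

```text
time: 16.5
position: [565.9, -136.7, 152.5]
eef_rot: [0.002, 0.09, 0.996, -0.0]
force: [0.4, 0.3, -3.9]
gripper_width: 48.8
finger_force: 63.1
```

Run:
```python
from h import *
rel([(460.1,85.5,150,61),(460.1,85.5,75,61)]); s=sense(); print(s["force"],s["finger_force"])
c=read_camera("wrist"); p=s["position"][2]
for uv in holes(c,(180,20,640,345)): print(uv.round(1),ray(c,uv,p+15)[0,:2].round(1),ray(c,uv,p+27)[0,:2].round(1))
```

```text
t 16.5 p [ 565.9 -136.7  152.5] yawy 79.7 w 48.8
(460.1, 85.5, 150, np.float64(61.0)) tr [0.1438, 0.1997, 0.0019] turn [-0.0, 0.19, 18.7]
(460.1, 85.5, 75, np.float64(61.0)) tr [0.1441, 0.1998, 0.0769] turn [-0.0, 0.19, 18.7]
[ 0.39111695  0.30439419 -3.9095319 ] 63.078099489212036
[403. 290.] [ 578.6 -103.9] [ 571.1 -105.8]
[235.4 289.9] [ 566.  -173.4] [ 559.6 -168.9]
[584.3  66.3] [502.1 -31.2] [501.7 -39.9]
[475.5  36.8] [485.7 -68.2] [486.9 -73.5]
```

Call:
servo_tool --turn '[[0,0,2],[0,0,5],[0,0,9],[0,0,13],[0,0,16],[0,0,18.7],[0,0,18.7],[0,0,18.7],[0,0,18.7],[0,0,18.7],[0,0,18.7]]' --translation '[[0.022,0.03,0],[0.044,0.061,0],[0.068,0.095,0],[0.094,0.13,0],[0.12,0.167,0],[0.144,0.2,0],[0.144,0.2,0],[0.144,0.2,0.03],[0.144,0.2,0.06],[0.144,0.2,0.07],[0.144,0.2,0.07]]' --fingers '[-0.5,-0.5,-0.5,-0.5,-0.5,-0.5,-0.5,-0.5,-0.5,-0.5,-0.5]'

```text
time: 17.92
position: [459.6, 85.6, 80.0]
eef_rot: [-0.001, 0.251, 0.968, -0.0]
force: [0.8, -0.8, -3.4]
gripper_width: 48.5
finger_force: 63.5
```

Run:
```python
from h import *
rel([(460.4,85.3,44,61)]); s=sense(); print(s["force"])
```

```text
t 17.93 p [459.6  85.6  80. ] yawy 60.99 w 48.5
(460.4, 85.3, 44, np.float64(61.0)) tr [-0.0009, 0.0002, 0.036] turn [-0.05, -0.07, -0.01]
[ 0.84438965 -0.83790034 -3.35313057]
```

Call:
servo_tool --turn '[[0,0,0],[0,0,0],[0,0,0],[0,0,0],[0,0,0],[0,0,0],[0,0,0]]' --translation '[[-0.001,0,0.01],[-0.001,0,0.02],[-0.001,0,0.028],[-0.001,0,0.031],[-0.001,0,0.0325],[-0.001,0,0.0325],[-0.001,0,0.0325]]' --fingers '[-0.5,-0.5,-0.5,-0.5,-0.5,-0.5,-0.5]'

```text
time: 18.8
position: [460.6, 85.5, 48.2]
eef_rot: [0.0, 0.25, 0.968, 0.0]
force: [0.1, 0.7, -3.8]
gripper_width: 48.1
finger_force: 63.4
```

Call:
servo_tool --turn '[[0,0,0],[0,0,0],[0,0,0],[0,0,0]]' --translation '[[0,0,0.0005],[0,0,0.001],[0,0,0.001],[0,0,0.001]]' --fingers '[-0.5,-0.5,-0.5,-0.5]'

```text
time: 19.3
position: [460.5, 85.4, 47.0]
eef_rot: [0.0, 0.25, 0.968, -0.0]
force: [0.0, -1.1, -3.2]
gripper_width: 48.4
finger_force: 63.4
```

Call:
servo_tool --turn '[[0,0,0],[0,0,0],[0,0,0],[0,0,0]]' --translation '[[0,0,0.0005],[0,0,0.001],[0,0,0.001],[0,0,0.001]]' --fingers '[-0.5,-0.5,-0.5,-0.5]'

```text
time: 19.8
position: [460.5, 85.4, 46.0]
eef_rot: [0.0, 0.25, 0.968, -0.0]
force: [-1.0, -0.1, -2.4]
gripper_width: 48.4
finger_force: 63.6
```

Call:
servo_tool --turn '[[0,0,0],[0,0,0],[0,0,0],[0,0,0]]' --translation '[[0,0,0.0004],[0,0,0.0008],[0,0,0.0008],[0,0,0.0008]]' --fingers '[-0.5,-0.5,-0.5,-0.5]'

```text
time: 20.3
position: [460.5, 85.5, 45.6]
eef_rot: [0.0, 0.25, 0.968, 0.0]
force: [-3.0, -0.2, 6.6]
gripper_width: 48.7
finger_force: 64.6
```

Contact as expected at 45.6. Release and retreat.

Call:
servo_tool --turn '[[0,0,0],[0,0,0],[0,0,0],[0,0,0],[0,0,0],[0,0,0],[0,0,0],[0,0,0],[0,0,0],[0,0,0],[0,0,0],[0,0,0],[0,0,0]]' --translation '[[0,0,-0.0002],[0,0,-0.0002],[0,0,-0.0002],[0,0,-0.0002],[0,0,-0.0002],[0,0,-0.0002],[0,0,-0.02],[0,0,-0.06],[0,0,-0.11],[0,0,-0.16],[0,0,-0.21],[0,0,-0.22],[0,0,-0.22]]' --fingers '[0.2,0.3,0.45,0.6,0.7,0.7,0.7,0.7,1,1,1,1,1]'

```text
time: 21.92
position: [460.3, 85.5, 265.1]
eef_rot: [0.0, 0.25, 0.968, 0.0]
force: [1.0, -0.0, -1.6]
gripper_width: 85.7
finger_force: 0.0
```

Run:
```python
from h import *
c=read_camera("wrist"); cv2.imwrite("pics/w6.png",c["color"][:,:,::-1])
for uv in holes(c,(200,20,460,345)): print(uv.round(1),*[ray(c,uv,z)[0,:2].round(1) for z in (56,60,72)])
```

```text
[319.9 227.5] [513.6  55.9] [512.3  56.6] [508.5  58.7]
[237.4 224.2] [466.8 -20.7] [466.1 -19.1] [463.8 -14.4]
[261.7 224.1] [479.5   2.5] [478.6   3.8] [475.9   7.8]
[319.5 165.9] [454.1  88.4] [453.5  88.7] [451.7  89.7]
[240.8 146.8] [397.9  27.6] [398.   28.7] [398.   31.7]
[319.2 140.4] [431.1 100.8] [430.8 101. ] [429.7 101.6]
```

View pics/w6.png

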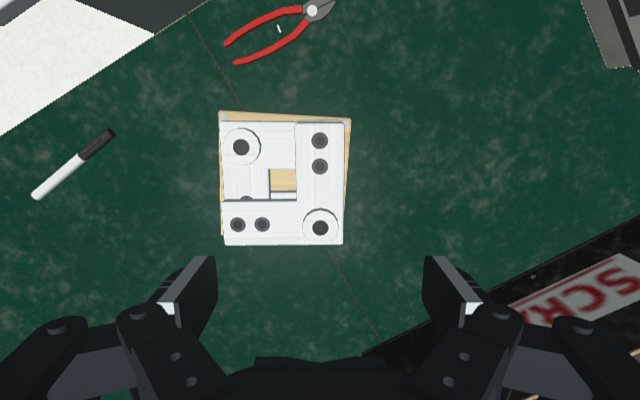

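Top heel (320,227) is at (508.5, 58.7), within 2 mm of the base heel. The middle bracket's heel (241,147) is unmoved, and the pile is square.

```bash
python3 -c "
from station import *
print(close_job())"
```

```text
the job is handed in; nothing more can be done
None
```

Both loose brackets are stacked on the base, heels on alternate corners, with the heel bosses measured within about 2 mm of where they should be, and the job was handed in at about 22 s.

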